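# Secure the torch locker with its snap hook

### The job

Secure the yellow torch locker: fold the hasp right down flat over the staple, then pick up the brass snap hook and press its sprung gate against one leg of the staple so that the leg goes in and the gate snaps shut behind it. Draw the hook back until the leg seats in its bow and prove it with a steady pull of about 10 N held for a good second, never pulling or pushing hard enough to shift the staple, then let go and leave it clipped, lying flat. Leave the lighter, the casting and the mixing cup where they are.

Things in the scene. Friction and masses are not known exactly. Their poses are not given: they have to be found in the camera images.
- locker: Yellow steel torch locker, fixed, 260 mm (x) by 200 mm (y), its flat top 90 mm above the bench. Origin: centre of its underside; x runs from its front (hasp hinge side) to its back, y to its left, z up. The shut lid is the top behind a dark seam; the hasp is hinged on the fixed strip in front of the seam.
- hasp (a joint): Hinge of the hasp's steel strap, rad: 0 = flat on the locker's top over the staple (home), about 1.6 = upright, larger = leaning to the front. Stiff with old resin (about 0.12 N m): it stays where it is left and must be pushed all the way down.
- hasp_hinge (a point): Middle of the hasp's hinge line, 75 mm in front of the locker's centre, 5 mm above its top; the line runs along the locker's y. When home the strap runs from here along the locker's +x.
- hasp_end (a point): Middle of the free end of the hasp's strap. The strap is 120 mm long from the hinge, 50 mm wide, 4 mm thick; home, its upper face is 4.5 mm above the locker's top. Its slot for the staple is 24 mm wide, 54 to 102 mm from the hinge; the solid part before the slot is good to push on.
- staple: Dark steel U-bolt staple (the rigid eye) standing on the lid: round bar 8 mm thick, two legs 34 mm apart along the locker's x, 30 mm clear under the crossbar, 38 mm high. Origin: midway between the two slotted holes it is clamped in, on the locker's top, 3 mm behind the locker's centre. More than 14 N on it shifts it; a pull of 9 to 12 N is a fair proof.
- leg_near (a point): Middle of the slotted hole of the staple's leg nearer the hasp's hinge, 10 mm above the locker's top. The holes run along the locker's y: the leg itself is clamped tight up to 7 mm to either side of this point (both legs alike), which is not measured and has to be felt or seen. Either leg will do for the hook.
- leg_far (a point): The same for the leg farther from the hasp's hinge: middle of its slotted hole, 10 mm above the locker's top; the leg itself is up to 7 mm to either side along the locker's y.
- snap_hook: Brass snap hook, loose, about 0.2 kg, lying flat, 143 mm long, 43 mm wide. Origin: centre of the underside of its dark flat-sided swivel barrel (40 mm along x, 16 mm wide, 14 mm high), the part to grip. x runs from barrel to bow, z up; a ring tail reaches to x = -49 mm. Bent from 8 mm round bar, 0 to 8 mm above the underside: back bar along y = -20 mm, nose tip at x = 67, y = 15 mm.
- hook_mouth (a point): Point of the hook's shut gate where a staple leg is best pressed in, at (54, 15, 4) mm in the hook's frame. The leg comes from the hook's +y side and may enter at x = 46 to 62 mm (beyond, it strikes the nose; nearer the hinge, the gate reaches its stop too soon). It is past the nose when its axis is at y below 7 mm; take it to about 4 mm, then draw it towards the bow.
- hook_seat (a point): Where the leg's axis lies when the hook is drawn fully home, against the inside of the bow: (82, -2.5, 4) mm in the hook's frame (the bow's inner face is at x = 86 mm). The gate stays pressed by the leg until the leg's axis is beyond about x = 70 mm, then snaps shut behind it.
- gate (a joint): Hinge of the hook's sprung gate, a 6 mm steel bar closing its +y side from x = 22 mm (hinge) to the nose, rad: 0 = shut, positive = pressed inward, stop at 0.7. About 1 N at its tip starts it; 3 to 5 N where the leg presses opens it enough.
- lighter: Blue stick lighter with a dark tube, loose, 222 mm long (x), 24 mm wide, 20 mm high; origin under its middle, on the bench. Leave alone.
- casting: Turquoise clear casting, loose, about 55 mm across and 44 mm high, on a round teal coaster; origin under its middle. Leave alone.
- mixing_cup: White mixing cup, loose, 72 mm across and 85 mm high; origin under its middle. Leave alone.
Things that resemble listed ones, but are neither listed nor needed, are in the scene too. Of the things shaped like the snap_hook, the brass one is meant.

How it is judged (in metres and radians):
On the way, in this order (a step that is already met when the one before it is completed fails the run):
1. the hasp lies flat over the staple (value of joint hasp below 0.08 rad), for 0.2 s.
2. the hook's gate is pressed in by the staple (value of joint hasp below 0.08 rad and value of joint gate above 0.25 rad and contact force between snap_hook and staple above 0.5 N).
3. with the leg inside the hook and the gate snapped shut, the leg is seated in the bow under a steady pull of more than 8 N (value of joint hasp below 0.08 rad and value of joint gate below 0.06 rad and contact force between snap_hook and staple above 8 N and ((x of leg_near in the frame of snap_hook between 0.071 and 0.0915 m and y of leg_near in the frame of snap_hook between -0.014 and 0.012 m and z of leg_near in the frame of snap_hook between -0.016 and 0.016 m) or (x of leg_far in the frame of snap_hook between 0.071 and 0.0915 m and y of leg_far in the frame of snap_hook between -0.014 and 0.012 m and z of leg_far in the frame of snap_hook between -0.016 and 0.016 m))), for 0.8 s.
At the end, for the whole second after the job is handed in: The hasp is home (within 0.08 rad of flat); one staple leg is inside the hook between the shut gate (within 0.06 rad) and the bow (middle of that leg's slot at x 60 to 91.5 mm, y -14 to 12 mm in the hook's frame, hook under the staple's crossbar); the hook lies flat within 0.25 rad, at rest (value of joint hasp below 0.08 rad and value of joint gate below 0.06 rad and ((x of leg_near in the frame of snap_hook between 0.06 and 0.0915 m and y of leg_near in the frame of snap_hook between -0.014 and 0.012 m and z of leg_near in the frame of snap_hook between -0.016 and 0.016 m) or (x of leg_far in the frame of snap_hook between 0.06 and 0.0915 m and y of leg_far in the frame of snap_hook between -0.014 and 0.012 m and z of leg_far in the frame of snap_hook between -0.016 and 0.016 m)) and angle between snap_hook's own z axis and vertical below 0.25 rad and linear speed of snap_hook below 0.02 m/s); the robot touches nothing.
It fails at once if more than 14 N on the staple (contact force between anything else and staple above 14 N).
It fails at once if the lighter is moved more than 15 mm (distance of lighter from where it was at the start of the episode above 0.015 m).
It fails at once if the casting is moved more than 15 mm (distance of casting from where it was at the start of the episode above 0.015 m).
It fails at once if the mixing cup is moved more than 15 mm (distance of mixing_cup from where it was at the start of the episode above 0.015 m).
It also fails if it takes over 72 s, if anything falls off the work surface, if the arm or the gripper's body presses on something with over 40 N, if the wrist force passes 120 N, or if a joint passes its speed limit or range.

### The arm

A 6-joint arm with a two-finger parallel gripper is mounted at the origin on the work surface. World frame = base frame: x ahead of the robot, y to its left, z up, the work surface at z = 0. Lengths are in m, angles in degrees, forces in N, time in s.
With the tool pointing down it reaches from about 0.375 to 0.9 m from the base axis. Payload 3.1 kg.
Tool frame: the origin (TCP) lies midway between the tips of the shut fingers; the grasp point (between the pads) lies 19 mm behind it; z points along the fingers, y is the direction in which the jaws open and shut (so a half turn about z gives the same grasp; the last joint's range is limited). The gripper opens to 85 mm and grips with 20 to 120 N. Pads are 22 mm wide; open, the fingers measure 114 mm over their backs; the gripper's body (76 mm by 85 mm) begins 54 mm behind the grasp point. The pads swing forward as they close: fully open they stand 13 mm farther back than shut.
Start: joints at [-80.357, 30.224, 82.088, -0, 67.689, -10.227], TCP at [0.212, -0.588, 0.231] pointing down, gripper open.
Joint ranges: [-176.69, 176.69], [-43.24, 126.21], [12.49, 139.97], [-82, 262], [0, 151.66], [-163.58, 163.58]. Speed limits (degrees/s): [159.86, 159.86, 180, 180, 180, 180].

### API

Orientations are given as [roll, pitch, yaw] about the fixed x, y, z axes, in that order (R = Rz(yaw) Ry(pitch) Rx(roll)).
In Python, from bench import r, optics gives the robot as it stands. The module is installed in compiled form; this text tells all that it offers.
- The arm moves only by the tool arm_command, never from a script. Its argument "increments" is a list of rows, each a list of 7 numbers: the opening in per cent of the stroke, from 0 (shut) to 100 (fully open), then the shift along the tool's x, y, z in mm, then the turn, a rotation vector about the tool's x, y, z in rad. In form: [[gripper, dx, dy, dz, ax, ay, az], ...]. A call has 1 to 12 rows; each row shifts and turns the commanded pose from where the row before left it, along the tool's axes as they then stand; what a row does not reach is not made up. A row lasts 1/12 s, in which the tool goes at most 41.7 mm and 7.16 degrees, less where a joint would pass 70% of its speed; a pose out of reach is approached as far as the arm can. A call with a gripper value outside its range is refused whole. The fingers move at their own pace and stop on an object; the grip force is fixed at half the most. Time passes only in rows, so rows that do not move let the fingers close. It gives the time, the measured TCP pose, the force and the opening at its end, in the units of the state.
- r.get_state(): the state, without advancing time (a new reading comes with each control period).
- optics.camera(name): name is "scene" or "top" or "wrist"; returns the picture (384x512x3 uint8, blue, green, red); there is no depth.
- optics.camera_info(name): a dict with "fx", "fy", "cx", "cy" (pixels), "k1" (the pictures are not rectified: a ray, as slopes to the right and down, at radius r is drawn at 1 + k1 r^2 times it, then the intrinsics apply), "pose" (4x4, takes a point from camera to world coordinates). Camera axes: x right, y up, looking along -z (the intrinsics and any distortion apply to the point x, -y, -z); pixel columns grow to the right and rows downward; lengths in m; the calibration is good to about 2 mm. A picture is of the moment at which its call begins: read the wrist's pose just before it. camera_info takes no time and is no camera call; for the wrist camera it gives the pose at the moment of the call.
- r.sign_off(): hands the job in, once; it reports no verdict.
The state is a dict: "clock": time; "q": joint angles; "joint_velocities": joint speeds; "effort": joint torques, N m; "ee_pos": TCP position; "orientation": TCP orientation; "contact_force": force on the tool from outside, world axes, zero at the start; "ft_torque": the same for the moment, N m; "grip_width": opening from 0.0 (shut) to 1.0 (fully open).
Only numpy, scipy, OpenCV 4.12 (cv2) and the standard library are available. Lean on these libraries where they do the work, as an engineer would, in place of code of your own. Each camera call takes 0.05 s, during which the arm holds its last target. There are 200 camera calls.

## Working session

There is one attempt and no reset: what is moved stays moved. The work goes in short steps, Python scripts to look and compute and a tool call to move; the robot and the scene stay as the last step left them, time stands still between calls to the robot, and variables do not carry over. Pictures are saved under pics/ and viewed, about 8 in all and at most 12, crops included, and the job is handed in when it is done.

Besides the shell and the picture viewer there is one more tool, called after ">>>" as name(argument=value, ...), one argument or row to a line, values as JSON. arm_command: Moves the arm, as the interface text tells. Its arguments: {"type":"object","properties":{"increments":{"type":"array"}},"required":["increments"]}

```bash
mkdir -p pics; cat > h.py <<'E'
import numpy as np, cv2
from bench import r, optics
def K(i): return np.array([[i['fx'],0,i['cx']],[0,i['fy'],i['cy']],[0,0,1.]])
def shot(n,f=None):
    i=optics.camera_info(n); im=optics.camera(n)
    if f: cv2.imwrite('pics/'+f,im)
    return im,i
def ray(i,u,v):
    p=cv2.undistortPoints(np.array([[[u,v]]],float),K(i),np.array([i['k1'],0,0,0,0.]))[0,0]
    T=np.array(i['pose']); d=T[:3,:3]@np.array([p[0],-p[1],-1]); return T[:3,3],d
def onz(i,u,v,z):
    o,d=ray(i,u,v); return o+d*(z-o[2])/d[2]
def proj(i,P):
    T=np.array(i['pose']); c=(np.asarray(P,float)-T[:3,3])@T[:3,:3]; x,y=c[0]/-c[2],-c[1]/-c[2]
    s=1+i['k1']*(x*x+y*y); return i['fx']*x*s+i['cx'],i['fy']*y*s+i['cy']
E
python3 - <<'E'
from h import *
a,i=shot('top','top0.png'); b,j=shot('scene','scene0.png')
for k in (i,j): print(k)
print(r.get_state())
E
```

```text
{'fx': 412.26882716778425, 'fy': 412.26882716778425, 'cx': 259.2317024070678, 'cy': 185.56527390266996, 'k1': -0.12757150357226896, 'pose': array([[-0.00240262,  0.98640176, -0.16433441,  0.27258563],
       [-0.99998289, -0.00149346,  0.00565574,  0.09806702],
       [ 0.00533341,  0.16434519,  0.98638847,  1.43755957],
       [ 0.        ,  0.        ,  0.        ,  1.        ]])}
{'fx': 392.11182807116825, 'fy': 392.11182807116825, 'cx': 256.4595188732549, 'cy': 189.09620631261376, 'k1': -0.008265927524255819, 'pose': array([[-0.7128046 , -0.42899111,  0.55486595,  1.03594204],
       [ 0.70135615, -0.43257232,  0.56655163,  0.64135211],
       [-0.00302596,  0.79299925,  0.60921509,  0.69756383],
       [ 0.        ,  0.        ,  0.        ,  1.        ]])}
{'clock': 0.1, 'q': array([-8.03563955e+01,  3.02755054e+01,  8.21484619e+01, -1.01920620e-03,
        6.76895299e+01, -1.02272650e+01]), 'joint_velocities': array([ 0.0717734 , -0.07544166, -0.19953763, -0.12199018, -0.03826978,
        0.00566446]), 'effort': array([-7.16442573e-04, -4.43303776e+01, -1.78586841e+01, -2.44229150e-04,
        3.88427390e-03, -4.29304208e-06]), 'ee_pos': array([ 0.21235293, -0.5871392 ,  0.2304147 ]), 'orientation': array([-1.79888139e+02, -1.92246028e-02,  1.98712386e+01]), 'contact_force': array([-1.0013205 ,  0.13156735, -0.61365937]), 'ft_torque': array([-0.0079866 , -0.06472216, -0.05878372]), 'grip_width': 0.9963092867312872}
```

View pics/top0.png

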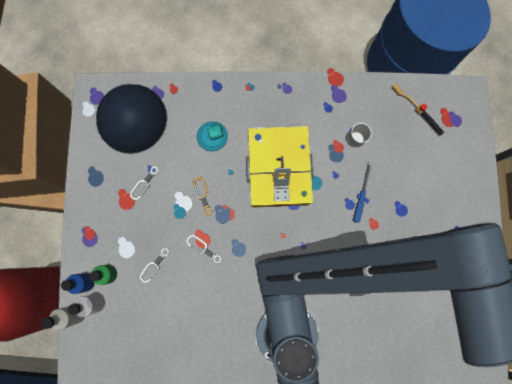

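View pics/scene0.png

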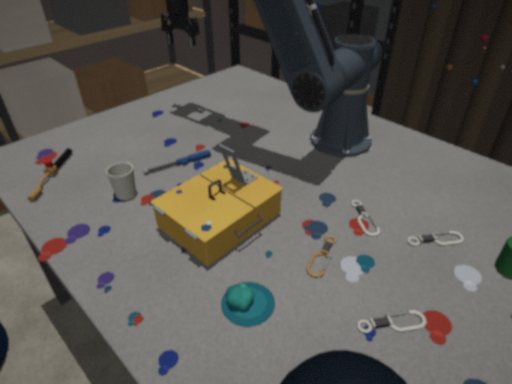

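```bash
python3 - <<'E'
from h import *
a=cv2.imread('pics/top0.png'); b=cv2.imread('pics/scene0.png')
i=optics.camera_info('top')
h=cv2.cvtColor(a,cv2.COLOR_BGR2HSV)
m=cv2.inRange(h,(24,150,120),(34,255,255)); m=cv2.morphologyEx(m,cv2.MORPH_CLOSE,np.ones((15,15)))
c=max(cv2.findContours(m,0,2)[0],key=cv2.contourArea); R=cv2.minAreaRect(c); print(R)
for p in cv2.boxPoints(R): print(p,onz(i,*p,.09))
m=cv2.inRange(h[165:225,180:225],(10,90,60),(24,255,255)); ys,xs=np.nonzero(m); print(len(xs))
P=np.array([onz(i,x+180,y+165,.004)[:2] for x,y in zip(xs,ys)])
print(P.mean(0)); w,v=np.linalg.eigh(np.cov(P.T)); print(v[:,1],P@v[:,1].min() if 0 else (P@v[:,1]).min(),(P@v[:,1]).max())
A=cv2.resize(a[120:225,180:325],None,fx=4,fy=4,interpolation=2)
B=cv2.resize(b[140:290,140:350],(580,414),interpolation=2)
A=cv2.resize(A,(400,290));
cv2.imwrite('pics/c1.png',cv2.resize(a[160:225,175:320],(797,357),interpolation=2))
cv2.imwrite('pics/c1.png',np.vstack([cv2.resize(a[125:220,180:320],(700,475)[:2],interpolation=2)]))
E
```

```text
((279.65972900390625, 165.99362182617188), (76.9384765625, 60.3917121887207), 87.70938873291016)
[247.95047 128.762  ] [0.6929369  0.12822552 0.09      ]
[308.2939  126.34826] [ 0.7017259  -0.07759888  0.09      ]
[311.369   203.22525] [ 0.43775045 -0.0815726   0.09      ]
[251.02554 205.63898] [0.43022317 0.11748241 0.09      ]
97
[0.48490418 0.28746406]
[-0.95418566 -0.2992152 ] -0.610557449268319 -0.4716390219461447
```

View pics/c1.png

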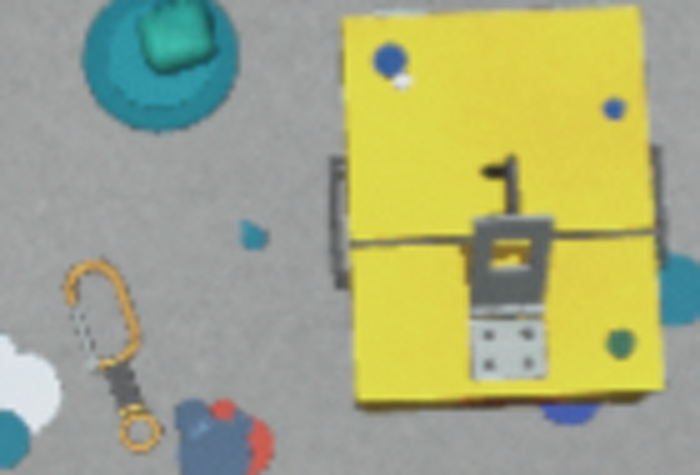

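```bash
python3 - <<'E'
from h import *
i=optics.camera_info('top'); j=optics.camera_info('scene')
print('hinge',onz(i,281.6,187.4,.095))
# strap end: plane y~.018: in plane through hinge
for z in (.15,.18,.2,.21,.215): print(z,onz(i,282.4,168.3,z))
for th in (1.2,1.4,1.6,1.8): print(th,[np.round(proj(k,[.4907+.12*np.cos(th),.0192,.095+.12*np.sin(th)])) for k in (i,j)])
for n,(x,y) in dict(barrel=(125,385),bow=(93,262),ring=(140,432)).items(): print(n,onz(i,180+x/5,125+y/5,.008))
s=r.get_state();print(s['ee_pos'],s['orientation'],s['clock'])
w=optics.camera_info('wrist');print(w)
E
```

```text
hinge [0.49000679 0.0165401  0.095     ]
0.15 [0.5428444  0.01660889 0.15      ]
0.18 [0.5365474  0.01850685 0.18      ]
0.2 [0.5323494  0.01977216 0.2       ]
0.21 [0.5302504  0.02040482 0.21      ]
0.215 [0.5292009  0.02072115 0.215     ]
1.2 [array([283., 167.]), array([224., 149.])]
1.4 [array([283., 174.]), array([231., 143.])]
1.6 [array([283., 182.]), array([238., 139.])]
1.8 [array([283., 190.]), array([246., 137.])]
barrel [0.45275717 0.27972302 0.008     ]
bow [0.5403334  0.30408916 0.008     ]
ring [0.41974049 0.26865062 0.008     ]
[ 0.21235293 -0.5871392   0.2304147 ] [-1.79888139e+02 -1.92246028e-02  1.98712386e+01] 0.1
{'fx': 344.05289064211314, 'fy': 344.05289064211314, 'cx': 257.1156388871422, 'cy': 195.4157485313903, 'k1': -0.03887379094425784, 'pose': array([[ 0.33913175,  0.89436568,  0.29171851,  0.28727062],
       [-0.94073506,  0.32329783,  0.10245028, -0.56086761],
       [-0.00268395, -0.30917397,  0.95100171,  0.37382874],
       [ 0.        ,  0.        ,  0.        ,  1.        ]])}
```

>>> arm_command(
  increments=[
    [0, 0, 0, 0, 0, 0, 0.1],
    [0, 0, 0, 0, 0, 0, 0.1],
    [0, 0, 0, 0, 0, 0, 0.11],
  ],
)

```text
clock: 0.35
ee_pos: [0.2123, -0.5873, 0.2307]
orientation: [-179.9, 0.0, 1.8]
contact_force: [-0.5, -0.3, 0.8]
grip_width: 0.602
```

>>> arm_command(
  increments=[
    [0, 12, -24.9, 0, 0, 0, 0],
    [0, 12, -24.9, 0, 0, 0, 0],
    [0, 12, -24.9, 0, 0, 0, 0],
    [0, 12, -24.9, 0, 0, 0, 0],
    [0, 12, -24.9, 0, 0, 0, 0],
    [0, 12, -24.9, 0, 0, 0, 0],
    [0, 12, -24.9, 0, 0, 0, 0],
    [0, 12, -24.9, 0, 0, 0, 0],
    [0, 12, -24.9, 0, 0, 0, 0],
    [0, 12, -24.9, 0, 0, 0, 0],
    [0, 12, -24.9, 0, 0, 0, 0],
    [0, 12, -24.9, 0, 0, 0, 0],
  ],
)

```text
clock: 1.35
ee_pos: [0.3455, -0.2824, 0.2311]
orientation: [-180.0, 0.0, 2.1]
contact_force: [-0.1, -0.2, -0.1]
grip_width: -0.002
```

>>> arm_command(
  increments=[
    [0, 12, -24.9, 0, 0, 0, 0],
    [0, 12, -24.9, 0, 0, 0, 0],
    [0, 12, -24.9, 0, 0, 0, 0],
    [0, 12, -24.9, 0, 0, 0, 0],
    [0, 12, -24.9, 0, 0, 0, 0],
    [0, 12, -24.9, 0, 0, 0, 0],
    [0, 12, -24.9, 6, 0, 0, 0],
    [0, 12, -24.9, 6, 0, 0, 0],
    [0, 12, -24.9, 6, 0, 0, 0],
    [0, 12, -24.9, 6, 0, 0, 0],
    [0, 12, -24.9, 6, 0, 0, 0],
    [0, 12, -24.9, 6, 0, 0, 0],
  ],
)

```text
clock: 2.35
ee_pos: [0.4784, 0.0215, 0.1948]
orientation: [-180.0, 0.0, 2.1]
contact_force: [-0.1, 0.0, 0.0]
grip_width: 0.0
```

```bash
python3 - <<'E'
from h import *
a,i=shot('wrist','w1.png'); s=r.get_state(); print(s['clock'],s['ee_pos'],s['orientation'],s['contact_force'])
for P in ([.49,.0185,.095],[.553,.0205,.09],[.5657,.0217,.09]): print(proj(i,P))
E
```

```text
2.4 [0.47963451 0.02504182 0.19403881] [-1.79820087e+02 -2.31116695e-02  2.20914601e+00] [ 1.39580665  2.39985092 -1.46397207]
(np.float64(261.44665973164973), np.float64(180.9038993027559))
(np.float64(262.1052999813934), np.float64(91.31189369316984))
(np.float64(261.0966599204824), np.float64(71.95953701708805))
```

View pics/w1.png

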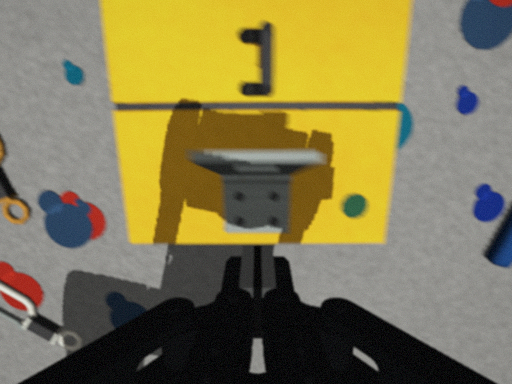

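>>> arm_command(
  increments=[
    [0, 8, 5, 0, 0, 0, 0],
    [0, 8, 0, 0, 0, 0, 0],
    [0, 8, 0, 0, 0, 0, 0],
    [0, 7, 0, 0, 0, 0, 0],
    [0, 8, 0, 8, 0, 0, 0],
    [0, 8, 0, 8, 0, 0, 0],
    [0, 8, 0, 8, 0, 0, 0],
    [0, 0, 0, 7, 0, 0, 0],
    [0, 0, 0, 7, 0, 0, 0],
    [0, 0, 0, 7, 0, 0, 0],
    [0, 0, 0, 0, 0, 0, 0],
  ],
)

```text
clock: 3.32
ee_pos: [0.5318, 0.0172, 0.1484]
orientation: [-180.0, 0.2, 2.1]
contact_force: [-0.3, 0.3, 0.2]
grip_width: -0.002
```

>>> arm_command(
  increments=[
    [0, -4, 0, 7, 0, 0, 0],
    [0, -3, 0, 8, 0, 0, 0],
    [0, -3, 0, 8, 0, 0, 0],
    [0, -2, 0, 7, 0, 0, 0],
    [0, 0, 0, 5, 0, 0, 0],
    [0, 0, 0, 5, 0, 0, 0],
    [0, 0, 0, 0, 0, 0, 0],
  ],
)

```text
clock: 3.9
ee_pos: [0.5197, 0.0168, 0.1092]
orientation: [-180.0, 0.2, 2.1]
contact_force: [0.2, -0.1, -0.8]
grip_width: 0.001
```

>>> arm_command(
  increments=[
    [0, 0, 0, 5, 0, 0, 0],
    [0, 0, 0, 5, 0, 0, 0],
    [0, 0, 0, 3, 0, 0, 0],
    [0, 0, 0, 1.5, 0, 0, 0],
    [0, 0, 0, 0, 0, 0, 0],
  ],
)

```text
clock: 4.32
ee_pos: [0.5205, 0.0166, 0.095]
orientation: [-180.0, 0.1, 2.1]
contact_force: [-0.6, -0.1, 0.4]
grip_width: 0.0
```

>>> arm_command(
  increments=[
    [0, 0, 0, 1.5, 0, 0, 0],
    [0, 0, 0, 1.5, 0, 0, 0],
    [0, 0, 0, 0, 0, 0, 0],
    [0, 0, 0, 0, 0, 0, 0],
  ],
)

```text
clock: 4.65
ee_pos: [0.5205, 0.0167, 0.0944]
orientation: [180.0, 0.1, 2.1]
contact_force: [-4.1, 0.7, 14.8]
grip_width: 0.001
```

>>> arm_command(
  increments=[
    [0, 0, 0, -15, 0, 0, 0],
    [0, 0, 0, -25, 0, 0, 0],
    [0, 0, 0, -25, 0, 0, 0],
    [0, 0, 0, -25, 0, 0, 0],
    [0, 0, 0, -10, 0, 0, 0],
    [0, 0, 0, 0, 0, 0, 0],
    [0, 0, 0, 0, 0, 0, 0],
  ],
)

```text
clock: 5.23
ee_pos: [0.5209, 0.0167, 0.1925]
orientation: [-180.0, 0.0, 2.1]
contact_force: [-0.3, 0.6, -0.1]
grip_width: -0.002
```

```bash
python3 - <<'E'
from h import *
a,i=shot('wrist','w2.png'); s=r.get_state(); print(s['clock'],s['ee_pos'],s['orientation'],s['contact_force'],np.array(i['pose']).round(4))
np.save('w2.npy',i['pose'])
for P in ([.49,.0185,.095],[.61,.022,.0945],[.553,.0205,.09],[.5657,.0217,.09]): print(proj(i,P))
h=cv2.cvtColor(a,cv2.COLOR_BGR2HSV)
m=cv2.inRange(h,(22,150,60),(35,255,255)); m=cv2.morphologyEx(m,cv2.MORPH_CLOSE,np.ones((25,25)))
c=max(cv2.findContours(m,0,2)[0],key=cv2.contourArea); e=cv2.approxPolyDP(c,8,True)[:,0]
for p in e: print(p,onz(i,*map(float,p),.09))
cv2.imwrite('pics/w2c.png',cv2.resize(a[60:260,140:380],(720,600),interpolation=2))
E
```

```text
5.2833 [0.52035086 0.01675744 0.19167584] [-1.79973088e+02  1.37150245e-01  2.10471092e+00] [ 0.58274954 -0.68219422 -0.39035473] [[ 3.600e-02  9.501e-01  3.099e-01  6.005e-01]
 [-9.994e-01  3.440e-02  1.050e-02  1.920e-02]
 [-7.000e-04 -3.101e-01  9.507e-01  3.358e-01]
 [ 0.000e+00  0.000e+00  0.000e+00  1.000e+00]]
(np.float64(252.9910470449696), np.float64(235.085895728027))
(np.float64(253.58805931386723), np.float64(68.60767068288011))
(np.float64(253.12354618700567), np.float64(152.36034388356208))
(np.float64(252.01860638883542), np.float64(134.67407553197137))
[92  0] [0.64934722 0.12790861 0.09      ]
[130 291] [0.43271907 0.11942176 0.09      ]
[219 281] [0.44544823 0.04503672 0.09      ]
[214 144] [0.55807289 0.04876079 0.09      ]
[239 143] [0.55942251 0.03083695 0.09      ]
[240 161] [0.54629613 0.02984359 0.09      ]
[252 130] [0.56900023 0.02181759 0.09      ]
[285 130] [ 0.56985573 -0.00155455  0.09      ]
[292 142] [ 0.56152332 -0.0070793   0.09      ]
[283 242] [ 0.48260433 -0.00530656  0.09      ]
[293 290] [ 0.43909877 -0.0162425   0.09      ]
[372 291] [ 0.44017133 -0.08221662  0.09      ]
[406   0] [ 0.6564095  -0.07477665  0.09      ]
```

View pics/w2.png

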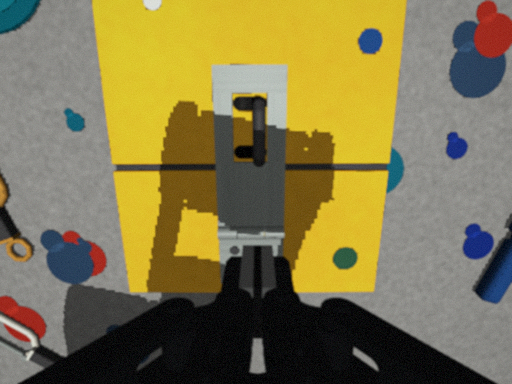

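```bash
python3 - <<'E'
from h import *
a=cv2.imread('pics/w2.png'); i=optics.camera_info('wrist'); i['pose']=np.load('w2.npy')
g=a.max(2)[90:170,225:275]
for rr in (100,103,110,120,130,140,148,152,156,160,164): print(rr,''.join('#' if v<45 else '+' if v<75 else '.' for v in g[rr-90]))
for u,v,z in ((259,160,.128),(259,130,.124),(259,100,.128),(259,153,.1),(259,153,.09),(250,66,.0945),(212.5,100,.0945),(287.5,100,.0945)): print(u,v,z,onz(i,u,v,z))
t=cv2.imread('pics/top0.png');ti=optics.camera_info('top')
E
```

```text
100 ..........######################+##+####+.........
103 ........+#####################+++++++++##+........
110 ...........................+++++++++++++..........
120 ..+++++.....................+++++...++++..........
130 ++++..+.....................+####+##++#++..++.++++
140 +++.++++....................+###########+..++.++++
148 ++++++++..+#############################+.+.++++++
152 ++++.++++################################+++++++++
156 ++++++++...+############################+...++++++
160 ++++++++....................+##########++..+.+++++
164 ++++++++++++++++++.+++.++++++##########++...+.++++
259 160 0.128 [0.55572924 0.01652571 0.128     ]
259 130 0.124 [0.5735171 0.0171776 0.124    ]
259 100 0.128 [0.59143503 0.01786989 0.128     ]
259 153 0.1 [0.55463263 0.01635789 0.1       ]
259 153 0.09 [0.55268576 0.01623936 0.09      ]
250 66 0.0945 [0.61154881 0.02442244 0.0945    ]
212.5 100 0.0945 [0.58887047 0.04921374 0.0945    ]
287.5 100 0.0945 [ 0.59068262 -0.00166455  0.0945    ]
```

>>> arm_command(
  increments=[
    [50, -5.3, -24.1, 0, 0, 0, 0],
    [50, -5.3, -24.1, 0, 0, 0, 0],
    [50, -5.3, -24.1, 0, 0, 0, 0],
    [50, -5.3, -24.1, 0, 0, 0, 0],
    [50, -5.3, -24.1, 0, 0, 0, 0],
    [50, -5.3, -24.1, 0, 0, 0, 0],
    [50, -5.3, -24.1, 0, 0, 0, 0],
    [50, -5.3, -24.1, 0, 0, 0, 0],
    [50, -5.3, -24.1, 0, 0, 0, 0],
    [50, -5.3, -24.1, 0, 0, 0, 0],
    [50, -5.3, -24.1, 0, 0, 0, 0],
    [50, 0, 0, 0, 0, 0, -0.1215],
  ],
)

```text
clock: 6.28
ee_pos: [0.4509, 0.2824, 0.1906]
orientation: [-179.9, 0.2, 9.3]
contact_force: [0.6, -0.8, 0.4]
grip_width: 0.5
```

>>> arm_command(
  increments=[
    [50, 0, 0, 0, 0, 0, -0.1215],
    [50, 0, 0, 0, 0, 0, -0.1215],
    [50, 0, 0, 0, 0, 0, -0.1215],
    [50, 0, 0, 0, 0, 0, -0.1215],
    [50, 0, 0, 0, 0, 0, -0.1215],
    [50, 0, 0, 0, 0, 0, -0.1215],
    [50, 0, 0, 0, 0, 0, -0.1215],
    [50, 0, 0, 0, 0, 0, -0.1215],
    [50, 0, 0, 0, 0, 0, -0.1215],
    [50, 0, 0, 0, 0, 0, -0.1215],
    [50, 0, 0, 0, 0, 0, -0.1215],
    [50, 0, 0, 0, 0, 0, -0.1215],
  ],
)

```text
clock: 7.28
ee_pos: [0.4521, 0.2788, 0.1905]
orientation: [-179.7, 0.1, 92.9]
contact_force: [-0.1, 0.7, 0.6]
grip_width: 0.497
```

>>> arm_command(
  increments=[
    [50, 0, 0, 0, 0, 0, -0.1215],
    [50, 0, 0, 0, 0, 0, -0.1215],
    [50, 0, 0, 0, 0, 0, -0.1215],
    [50, 0, 0, 0, 0, 0, -0.1215],
    [50, 0, 0, 0, 0, 0, -0.1215],
    [50, 0, 0, 0, 0, 0, -0.1215],
    [50, 0, 0, 0, 0, 0, -0.1215],
    [50, 0, 0, 0, 0, 0, -0.1215],
    [50, 0, 0, 0, 0, 0, -0.1215],
    [50, 0, 0, 0, 0, 0, -0.1215],
    [50, 0, 0, 0, 0, 0, -0.1215],
    [50, 0, 0, 0, 0, 0, -0.1215],
  ],
)

```text
clock: 8.28
ee_pos: [0.4521, 0.2788, 0.1905]
orientation: [-179.9, -0.3, 176.5]
contact_force: [-1.4, -1.1, -0.4]
grip_width: 0.501
```

>>> arm_command(
  increments=[
    [50, 0, 0, 0, 0, 0, -0.1215],
    [50, 0, 0, 0, 0, 0, -0.1215],
    [50, 0, 0, 0, 0, 0, -0.1215],
    [50, 0, 0, 0, 0, 0, 0],
    [50, 0, 0, 0, 0, 0, 0],
  ],
)

```text
clock: 8.7
ee_pos: [0.4525, 0.279, 0.1911]
orientation: [-180.0, -0.2, -163.2]
contact_force: [0.9, 0.3, 0.6]
grip_width: 0.498
```

```bash
python3 - <<'E'
from h import *
a,i=shot('wrist','w3.png'); s=r.get_state(); print(s['clock'],s['ee_pos'],s['orientation'],s['q'],s['grip_width'])
np.save('w3.npy',i['pose'])
h=cv2.cvtColor(a,cv2.COLOR_BGR2HSV)
m=cv2.inRange(h,(8,110,60),(24,255,255))
n,l,st,ce=cv2.connectedComponentsWithStats(m)
for k in range(1,n):
    if st[k,4]>100: print(st[k],ce[k],onz(i,*ce[k],.004))
E
```

```text
8.75 [0.45263867 0.2790742  0.19145575] [-1.79991083e+02 -1.68732787e-01 -1.63138980e+02] [ 1.96076935e+01  2.62264209e+01  9.77482564e+01 -9.88455131e-04
  5.61942890e+01 -8.72527880e+01] 0.5011239443864193
[   0   79   96  302 9876] [ 55.72934386 199.12221547] [0.54246744 0.08974967 0.004     ]
[246 122  30  36 527] [260.59962049 140.10815939] [0.42446474 0.27368748 0.004     ]
[241 186  43  72 841] [256.84066587 225.52675386] [0.51043631 0.29584932 0.004     ]
```

View pics/w3.png

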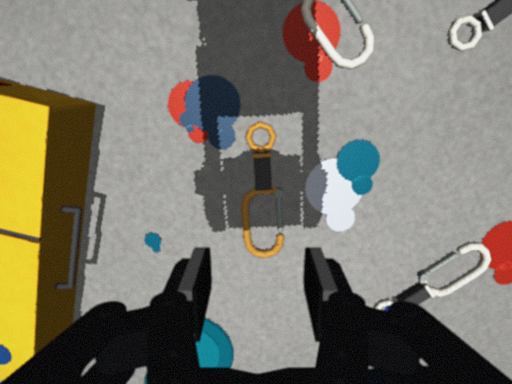

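```bash
python3 - <<'E'
from h import *
a=cv2.imread('pics/w3.png'); i=optics.camera_info('wrist'); i['pose']=np.load('w3.npy')
g=a.max(2)
for rr in range(148,200,3): print(rr,' '.join('%3d'%v for v in g[rr,246:280]))
E
```

```text
148 164 160 163 147 137 151 171 195 209 211 194 160 152 172 185 176 159 145 140 160 180 187 188 171 158 150 156 166 168 171 167 165 168 165
151 106  93  94  90  74  77  68  60  65  58  57  54  67  73  88  95  86  79  65  49  45  51  53  64  66  72  77  76  75  81  88 104 115 142
154  73  72  72  79  78  73  77  88  96  99  95 105  98  93 101  98  99  96 101  96 105 104 106 106  98  86  73  76  79  76  75  76  77  90
157  80  77  75  75  72  76  86  85  93  89  92  99  91  88  84  77  77  65  63  66  62  65  62  64  67  72  77  83  76  82  83  84  81  80
160  76  75  77  73  73  75  74  57  44  34  36  40  32  31  37  38  34  38  38  38  39  33  35  40  55  68  76  77  76  84  76  77  79  73
163  71  76  74  76  76  82  73  61  46  34  36  41  34  36  38  40  41  38  37  36  39  39  33  39  59  77  77  83  78  73  75  80  73  76
166  78  78  75  83  74  78  77  65  49  40  39  40  35  35  38  39  36  39  38  41  34  37  39  42  50  68  82  76  78  81  78  76  74  74
169  73  81  79  80  81  69  77  63  50  40  33  42  34  35  32  38  38  37  37  42  35  43  41  38  51  68  77  80  81 
[... 719 characters left out ...]

187  84  78  78  80  79  78  78  73  65  51  39  35  36  34  41  34  35  39  33  31  42  34  35  33  40  66  81  92  91  81  76  65  61  63
190  81  73  75  69  82  89  97  90  92  76  66  67  70  69  63  67  67  79  79  77  82  79  82  94 100  98  94  93 103  86  79  80  84  83
193  78  83  90  93 101 109 109 103 107 104 107  99  96  98  97  98  94  95 100  97  98 105  98  96  87  86  84  78  83  78  82  78  85  83
196 106 104 106  96 108  99  99  90  83  83  71  78  77  78  72  75  82  77  80  77  76  74  74  76  83  78  79  77  74  75  84  82  80  83
199 110 110  95  94  83  69  71  70  76  78  78  74  76  73  77  81  74  78  82  75  76  74  71  75  71  73  79  77  75  73  68  74  82  85
```

```bash
python3 - <<'E'
from h import *
i=optics.camera_info('wrist'); i['pose']=np.load('w3.npy')
A=onz(i,261.8,160,.014);B=onz(i,262.7,187,.014);print(A,B,np.degrees(np.arctan2(*(B-A)[1::-1])))
A=onz(i,261.5,158.5,.014);B=onz(i,262.8,188.7,.014);print(A,B,(A+B)/2,np.linalg.norm(A-B))
R=onz(i,260.6,137,.004);E=onz(i,262.5,256,.004);print(R,E,np.linalg.norm(R-E))
s=r.get_state();T=s['ee_pos'];C=(A+B)/2;y=np.radians(s['orientation'][2]);d=C-T
print('tool',d[0]*np.cos(y)+d[1]*np.sin(y),d[0]*np.sin(y)-d[1]*np.cos(y))
E
```

```text
[0.44075623 0.27974329 0.014     ] [0.46602072 0.28839956 0.014     ] 18.9127827379989
[0.43945616 0.27904782 0.014     ] [0.46764085 0.2889993  0.014     ] [0.45354851 0.28402356 0.014     ] 0.029889942171490394
[0.42161256 0.27281742 0.004     ] [0.54250862 0.31186004 0.004     ] 0.1270440230799807
tool -0.0023062859605756467 0.004472695418927867
```

>>> arm_command(
  increments=[
    [50, -2, 4.5, 20, 0, 0, -0.035],
    [50, 0, 0, 28, 0, 0, 0],
    [50, 0, 0, 28, 0, 0, 0],
    [50, 0, 0, 28, 0, 0, 0],
    [50, 0, 0, 28, 0, 0, 0],
    [50, 0, 0, 26, 0, 0, 0],
    [50, 0, 0, 12, 0, 0, 0],
    [50, 0, 0, 10, 0, 0, 0],
    [50, 0, 0, 6, 0, 0, 0],
    [50, 0, 0, 2, 0, 0, 0],
    [50, 0, 0, 0, 0, 0, 0],
  ],
)

```text
clock: 9.67
ee_pos: [0.4542, 0.2843, 0.0048]
orientation: [180.0, 0.0, -161.0]
contact_force: [0.5, -0.7, 0.4]
grip_width: 0.5
```

>>> arm_command(
  increments=[
    [0, 0, 0, 0, 0, 0, 0],
    [0, 0, 0, 0, 0, 0, 0],
    [0, 0, 0, 0, 0, 0, 0],
    [0, 0, 0, 0, 0, 0, 0],
    [0, 0, 0, 0, 0, 0, 0],
    [0, 0, 0, 0, 0, 0, 0],
  ],
)

```text
clock: 10.17
ee_pos: [0.4547, 0.2846, 0.006]
orientation: [180.0, 0.1, -161.0]
contact_force: [-0.4, -0.5, 7.1]
grip_width: 0.16
```

>>> arm_command(
  increments=[
    [0, 0, 0, -10, 0, 0, 0],
    [0, 0, 0, -20, 0, 0, 0],
    [0, 0, 0, -25, 0, 0, 0],
    [0, 0, 0, -25, 0, 0, 0],
    [0, 0, 0, -25, 0, 0, 0],
    [0, 0, 0, -25, 0, 0, 0],
    [0, 0, 0, -20, 0, 0, 0],
    [0, 0, 0, 0, 0, 0, 0],
    [0, 0, 0, 0, 0, 0, 0],
  ],
)

```text
clock: 10.92
ee_pos: [0.4542, 0.2844, 0.1559]
orientation: [180.0, 0.1, -161.0]
contact_force: [-0.6, 0.0, -3.0]
grip_width: 0.165
```

```bash
python3 - <<'E'
from h import *
a,i=shot('wrist','w4.png'); b,j=shot('scene','s4.png'); s=r.get_state(); print(s['clock'],s['ee_pos'],s['orientation'],s['contact_force'],s['grip_width'])
np.save('w4.npy',i['pose'])
u,v=map(int,proj(j,s['ee_pos']));print(u,v)
c=b[max(v-80,0):v+70,max(u-100,0):u+100]
o=np.zeros((384,512+288,3),np.uint8); o[:,:512]=a; c=cv2.resize(c,(288,int(288*c.shape[0]/c.shape[1]))); o[:c.shape[0],512:]=c; cv2.imwrite('pics/w4.png',o); cv2.imwrite('pics/w4raw.png',a)
E
```

```text
11.0167 [0.45283806 0.28380815 0.1538483 ] [-1.79996061e+02 -1.47690266e-01 -1.60970860e+02] [-0.59612067 -0.36708645 -2.09169534] 0.1670303202050477
332 201
```

View pics/w4.png

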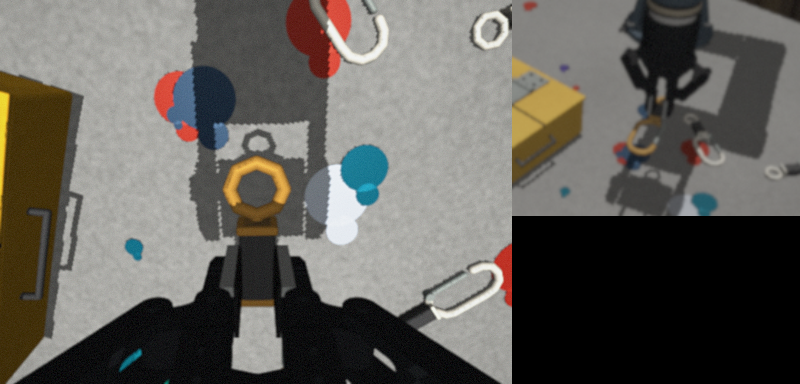

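```bash
python3 - <<'E'
from h import *
i=optics.camera_info('wrist'); i['pose']=np.load('w4.npy'); s=r.get_state(); T=s['ee_pos']; print(s['clock'],T)
y=np.radians(19); X=np.array([np.cos(y),np.sin(y),0])
i3=optics.camera_info('wrist'); i3['pose']=np.load('w3.npy')
C3=np.array([.4535,.284,0])
for p in ((260.6,137),(260.5,123),(260.5,150.5)): q=onz(i3,*p,.004); print('ring pts hook x',(q-C3)@X)
T=np.array([.4535,.284,T[2]-.0055])
for x in (-.049,-.034,-.020):
  for pit in (-10,-5,0,5,10):
    c,sn=np.cos(np.radians(pit)),np.sin(np.radians(pit)); P=T+X*(x*c)+np.array([0,0,.004+ x*sn]); print(x,pit,np.round(proj(i,P),1))
E
```

```text
11.0167 [0.45283806 0.28380815 0.1538483 ]
ring pts hook x -0.033790856534756185
ring pts hook x -0.047029800735706236
ring pts hook x -0.02073721871781382
-0.049 -10 [257.9 161.1]
-0.049 -5 [257.9 157.6]
-0.049 0 [257.8 155.2]
-0.049 5 [257.8 153.7]
-0.049 10 [257.8 153. ]
-0.034 -10 [257.9 193.5]
-0.034 -5 [257.8 190.6]
-0.034 0 [257.8 188.3]
-0.034 5 [257.8 186.7]
-0.034 10 [257.8 185.7]
-0.02 -10 [257.8 221.1]
-0.02 -5 [257.8 219.1]
-0.02 0 [257.8 217.6]
-0.02 5 [257.8 216.3]
-0.02 10 [257.8 215.4]
```

```bash
python3 - <<'E'
from h import *
j=optics.camera_info('scene'); b=cv2.imread('pics/s4.png')
y=np.radians(19); X=np.array([np.cos(y),np.sin(y),0]); Y=np.array([-np.sin(y),np.cos(y),0])
T=np.array([.4535,.284,.1488])
h=cv2.cvtColor(b,cv2.COLOR_BGR2HSV); m=cv2.inRange(h,(8,100,50),(24,255,255)); m[:, :285]=0; m[:150]=0;m[260:]=0
ys,xs=np.nonzero(m); print(xs.min(),xs.max(),ys.min(),ys.max()); 
for v in range(ys.min(),ys.max()+1,4): print(v,xs[ys==v].min() if (ys==v).any() else None,xs[ys==v].max() if (ys==v).any() else None)
th=np.linspace(-np.pi/2,np.pi/2,9)
for pit in (-10,-5,0,5,10):
  c,sn=np.cos(np.radians(pit)),np.sin(np.radians(pit))
  Q=[]
  for t in th:
    x,yy=.0725+.0215*np.cos(t),-.0025+.0215*np.sin(t); Q.append(proj(j,T+X*(x*c)+Y*yy+np.array([0,0,.004+x*sn])))
  Q=np.array(Q); print(pit,Q[:,0].min().round(1),Q[:,0].max().round(1),Q[:,1].max().round(1))
E
```

```text
311 337 189 228
189 333 337
193 None None
197 None None
201 328 331
205 322 334
209 318 318
213 315 317
217 313 315
221 311 329
225 314 330
-10 309.6 329.9 233.9
-5 309.7 330.1 231.4
0 309.9 330.4 228.6
5 310.2 330.8 225.5
10 310.7 331.3 222.3
```

>>> arm_command(
  increments=[
    [0, 0, 0, 0, 0, 0, 0.1166],
    [0, 0, 0, 0, 0, 0, 0.1166],
    [0, 0, 0, 0, 0, 0, 0.1166],
    [0, 0, 0, 0, 0, 0, 0.1166],
    [0, 0, 0, 0, 0, 0, 0.1166],
    [0, 0, 0, 0, 0, 0, 0.1166],
    [0, 0, 0, 0, 0, 0, 0.1166],
    [0, 0, 0, 0, 0, 0, 0.1166],
    [0, 0, 0, 0, 0, 0, 0.1166],
    [0, 0, 0, 0, 0, 0, 0.1166],
    [0, 0, 0, 0, 0, 0, 0.1166],
    [0, 0, 0, 0, 0, 0, 0.1166],
  ],
)

```text
clock: 12.02
ee_pos: [0.4527, 0.2838, 0.1527]
orientation: [-179.7, -0.0, 118.5]
contact_force: [-0.0, -0.4, -1.7]
grip_width: 0.163
```

>>> arm_command(
  increments=[
    [0, 0, 0, 0, 0, 0, 0.1166],
    [0, 0, 0, 0, 0, 0, 0.1166],
    [0, 0, 0, 0, 0, 0, 0.1166],
    [0, 0, 0, 0, 0, 0, 0.1166],
    [0, 0, 0, 0, 0, 0, 0],
    [0, 0, 0, 0, 0, 0, 0],
  ],
)

```text
clock: 12.52
ee_pos: [0.4531, 0.2839, 0.1533]
orientation: [-179.8, 0.1, 92.3]
contact_force: [-0.2, 0.0, -2.6]
grip_width: 0.163
```

>>> arm_command(
  increments=[
    [0, -24, 5.4, 0, 0, 0, 0],
    [0, -24, 5.4, 0, 0, 0, 0],
    [0, -24, 5.4, 0, 0, 0, 0],
    [0, -24, 5.4, 0, 0, 0, 0],
    [0, -24, 5.4, 0, 0, 0, 0],
    [0, -24, 5.4, 0, 0, 0, 0],
    [0, -24, 5.4, 0, 0, 0, 0],
    [0, -24, 5.4, 0, 0, 0, 0],
    [0, -24, 5.4, 0, 0, 0, 0],
    [0, 0, 0, 0, 0, 0, 0],
    [0, 0, 0, 0, 0, 0, 0],
  ],
)

```text
clock: 13.43
ee_pos: [0.5107, 0.0691, 0.1542]
orientation: [-179.9, -0.0, 92.1]
contact_force: [-0.2, -0.7, -2.5]
grip_width: 0.166
```

```bash
python3 - <<'E'
from h import *
s=r.get_state(); print(s['clock'],s['ee_pos'],s['orientation'],s['contact_force'],s['grip_width'])
E
```

```text
13.4333 [0.51071967 0.06909899 0.15421346] [-1.79939914e+02 -1.95720092e-02  9.20937459e+01] [-0.15399136 -0.71315221 -2.50710582] 0.16628451298017166
```

>>> arm_command(
  increments=[
    [0, 0, 0, 12, 0, 0, 0],
    [0, 0, 0, 12, 0, 0, 0],
    [0, 0, 0, 12, 0, 0, 0],
    [0, 0, 0, 8, 0, 0, 0],
    [0, 0, 0, 4, 0, 0, 0],
    [0, 0, 0, 0, 0, 0, 0],
    [0, 0, 5, 0, 0, 0, 0],
    [0, 0, 5, 0, 0, 0, 0],
    [0, 0, 3, 0, 0, 0, 0],
    [0, 0, 0, 0, 0, 0, 0],
    [0, 0, 0, 0, 0, 0, 0],
  ],
)

```text
clock: 14.35
ee_pos: [0.5243, 0.0707, 0.1071]
orientation: [179.9, 0.0, 92.1]
contact_force: [-0.4, -0.4, -1.6]
grip_width: 0.163
```

```bash
python3 - <<'E'
from h import *
b,j=shot('scene','s5.png'); s=r.get_state(); print(s['clock'],s['ee_pos'],s['orientation'],s['contact_force'],s['grip_width'])
u,v=map(int,proj(j,[.55,.02,.1]))
cv2.imwrite('pics/s5c.png',cv2.resize(b[v-45:v+45,u-60:u+60],(800,600),interpolation=2)); print(u-60,v-45)
E
```

```text
14.4 [0.52380101 0.07069241 0.10701088] [1.79984377e+02 2.83840904e-03 9.21456064e+01] [-0.42425547  0.47106714 -2.11076219] 0.16562080641983346
161 142
```

View pics/s5c.png

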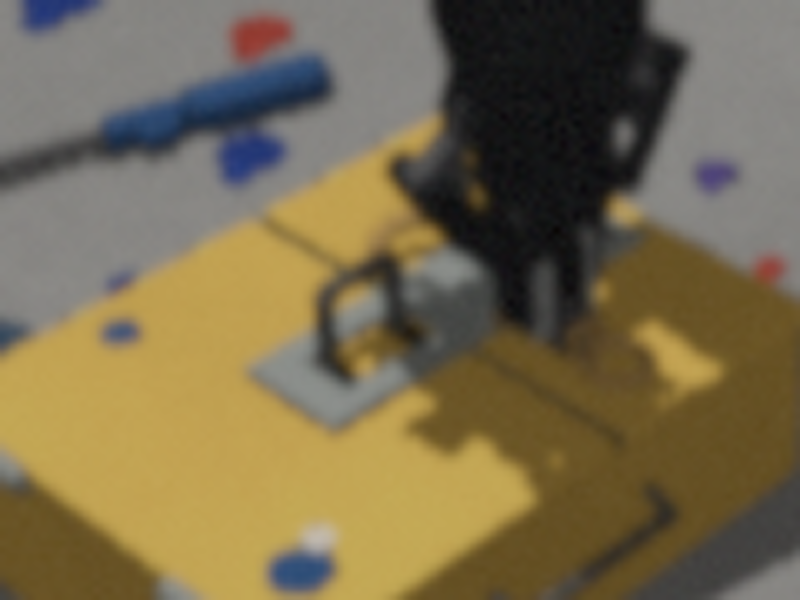

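>>> arm_command(
  increments=[
    [0, 0, 2, 0, 0, 0, 0],
    [0, 0, 2, 0, 0, 0, 0],
    [0, 0, 2, 0, 0, 0, 0],
    [0, 0, 2, 0, 0, 0, 0],
    [0, 0, 0, 0, 0, 0, 0],
    [0, 0, 0, 0, 0, 0, 0],
  ],
)

```text
clock: 14.9
ee_pos: [0.5312, 0.0711, 0.1067]
orientation: [-179.9, -0.0, 92.1]
contact_force: [-1.4, 0.1, -1.7]
grip_width: 0.165
```

>>> arm_command(
  increments=[
    [0, 0, 1.5, 0, 0, 0, 0],
    [0, 0, 1.5, 0, 0, 0, 0],
    [0, 0, 0, 0, 0, 0, 0],
    [0, 0, 0, 0, 0, 0, 0],
  ],
)

```text
clock: 15.23
ee_pos: [0.5345, 0.0712, 0.1067]
orientation: [-180.0, -0.0, 92.1]
contact_force: [-1.5, 0.8, -1.7]
grip_width: 0.163
```

>>> arm_command(
  increments=[
    [0, 0, 1.5, 0, 0, 0, 0],
    [0, 0, 1.5, 0, 0, 0, 0],
    [0, 0, 1.5, 0, 0, 0, 0],
    [0, 0, 0, 0, 0, 0, 0],
    [0, 0, 0, 0, 0, 0, 0],
  ],
)

```text
clock: 15.65
ee_pos: [0.539, 0.0712, 0.1067]
orientation: [-180.0, 0.0, 92.1]
contact_force: [-1.8, -0.8, -1.4]
grip_width: 0.161
```

>>> arm_command(
  increments=[
    [0, 0, 1.5, 0, 0, 0, 0],
    [0, 0, 1.5, 0, 0, 0, 0],
    [0, 0, 0, 0, 0, 0, 0],
    [0, 0, 0, 0, 0, 0, 0],
  ],
)

```text
clock: 15.98
ee_pos: [0.5421, 0.0715, 0.1067]
orientation: [-180.0, -0.0, 92.1]
contact_force: [-2.4, -0.8, -2.3]
grip_width: 0.16
```

>>> arm_command(
  increments=[
    [0, 0, 1.5, 0, 0, 0, 0],
    [0, 0, 1.5, 0, 0, 0, 0],
    [0, 0, 0, 0, 0, 0, 0],
    [0, 0, 0, 0, 0, 0, 0],
  ],
)

```text
clock: 16.32
ee_pos: [0.5452, 0.0717, 0.1068]
orientation: [180.0, -0.0, 92.1]
contact_force: [-2.3, 0.1, -2.6]
grip_width: 0.161
```

>>> arm_command(
  increments=[
    [0, 0, 1.5, 0, 0, 0, 0],
    [0, 0, 0, 0, 0, 0, 0],
    [0, 0, 0, 0, 0, 0, 0],
  ],
)

```text
clock: 16.57
ee_pos: [0.5467, 0.0717, 0.1068]
orientation: [180.0, -0.0, 92.1]
contact_force: [-2.6, 0.1, -2.8]
grip_width: 0.161
```

>>> arm_command(
  increments=[
    [0, 2.5, 0, 0, 0, 0, 0],
    [0, 2.5, 0, 0, 0, 0, 0],
    [0, 2.5, 0, 0, 0, 0, 0],
    [0, 0, 0, 0, 0, 0, 0],
    [0, 0, 0, 0, 0, 0, 0],
  ],
)

```text
clock: 16.98
ee_pos: [0.5474, 0.0804, 0.1071]
orientation: [179.8, -0.1, 92.1]
contact_force: [0.4, 5.5, -1.6]
grip_width: 0.163
```

>>> arm_command(
  increments=[
    [0, 2.5, 0, 0, 0, 0, 0],
    [0, 2.5, 0, 0, 0, 0, 0],
    [0, 0, 0, 0, 0, 0, 0],
    [0, 0, 0, 0, 0, 0, 0],
  ],
)

```text
clock: 17.32
ee_pos: [0.5469, 0.0839, 0.107]
orientation: [179.9, 0.0, 92.2]
contact_force: [-0.7, -1.5, -2.1]
grip_width: 0.162
```

>>> arm_command(
  increments=[
    [0, 2, 1, 0, 0, 0, 0],
    [0, 2, 1, 0, 0, 0, 0],
    [0, 2, 1, 0, 0, 0, 0],
    [0, 0, 1, 0, 0, 0, 0],
    [0, 0, 0, 0, 0, 0, 0],
    [0, 0, 0, 0, 0, 0, 0],
  ],
)

```text
clock: 17.82
ee_pos: [0.55, 0.0902, 0.1068]
orientation: [180.0, 0.0, 92.2]
contact_force: [0.2, 0.8, -2.0]
grip_width: 0.165
```

>>> arm_command(
  increments=[
    [0, 1.5, 1, 0, 0, 0, 0],
    [0, 1.5, 1, 0, 0, 0, 0],
    [0, 0, 0, 0, 0, 0, 0],
    [0, 0, 0, 0, 0, 0, 0],
  ],
)

```text
clock: 18.15
ee_pos: [0.5519, 0.0934, 0.1068]
orientation: [180.0, 0.0, 92.2]
contact_force: [0.2, 0.1, -1.4]
grip_width: 0.165
```

>>> arm_command(
  increments=[
    [0, 1.5, 0, 0, 0, 0, 0],
    [0, 1, 0, 0, 0, 0, 0],
    [0, 0, 0, 0, 0, 0, 0],
    [0, 0, 0, 0, 0, 0, 0],
  ],
)

```text
clock: 18.48
ee_pos: [0.5517, 0.0959, 0.1068]
orientation: [-180.0, 0.0, 92.2]
contact_force: [0.1, -0.6, -1.9]
grip_width: 0.163
```

>>> arm_command(
  increments=[
    [0, 1, 0, 0, 0, 0, 0],
    [0, 0, 0, 0, 0, 0, 0],
    [0, 0, 0, 0, 0, 0, 0],
  ],
)

```text
clock: 18.73
ee_pos: [0.5517, 0.0968, 0.1068]
orientation: [180.0, -0.0, 92.1]
contact_force: [0.2, -0.1, -1.7]
grip_width: 0.164
```

>>> arm_command(
  increments=[
    [0, 1, 0, 0, 0, 0, 0],
    [0, 0, 0, 0, 0, 0, 0],
    [0, 0, 0, 0, 0, 0, 0],
  ],
)

```text
clock: 18.98
ee_pos: [0.5517, 0.0976, 0.1068]
orientation: [-180.0, 0.0, 92.2]
contact_force: [0.3, -1.0, -2.3]
grip_width: 0.165
```

>>> arm_command(
  increments=[
    [0, 1, 0, 0, 0, 0, 0],
    [0, 0, 0, 0, 0, 0, 0],
    [0, 0, 0, 0, 0, 0, 0],
  ],
)

```text
clock: 19.23
ee_pos: [0.5517, 0.098, 0.1068]
orientation: [-180.0, 0.1, 92.2]
contact_force: [0.4, -4.5, -3.0]
grip_width: 0.163
```

>>> arm_command(
  increments=[
    [0, 0.7, 0, 0, 0, 0, 0],
    [0, 0, 0, 0, 0, 0, 0],
    [0, 0, 0, 0, 0, 0, 0],
  ],
)

```text
clock: 19.48
ee_pos: [0.5517, 0.0981, 0.1067]
orientation: [-180.0, 0.1, 92.2]
contact_force: [0.1, -7.5, -3.4]
grip_width: 0.165
```

>>> arm_command(
  increments=[
    [0, 0.5, 0, 0, 0, 0, 0],
    [0, 0, 0, 0, 0, 0, 0],
    [0, 0, 0, 0, 0, 0, 0],
  ],
)

```text
clock: 19.73
ee_pos: [0.5517, 0.0981, 0.1067]
orientation: [-180.0, 0.2, 92.2]
contact_force: [-0.4, -9.7, -4.0]
grip_width: 0.161
```

>>> arm_command(
  increments=[
    [0, 0.2, 0, 0, 0, 0, 0],
    [0, 0, 0, 0, 0, 0, 0],
    [0, 0, 0, 0, 0, 0, 0],
    [0, 0, 0, 0, 0, 0, 0],
    [0, 0, 0, 0, 0, 0, 0],
    [0, 0, 0, 0, 0, 0, 0],
  ],
)

```text
clock: 20.23
ee_pos: [0.5516, 0.0981, 0.1067]
orientation: [-180.0, 0.2, 92.2]
contact_force: [0.0, -8.6, -3.9]
grip_width: 0.164
```

>>> arm_command(
  increments=[
    [0, 0, 0, 0, 0, 0, 0],
    [0, 0, 0, 0, 0, 0, 0],
    [0, 0, 0, 0, 0, 0, 0],
    [0, 0, 0, 0, 0, 0, 0],
    [0, 0, 0, 0, 0, 0, 0],
    [0, 0, 0, 0, 0, 0, 0],
  ],
)

```text
clock: 20.73
ee_pos: [0.5516, 0.0982, 0.1067]
orientation: [-180.0, 0.2, 92.2]
contact_force: [-0.1, -9.2, -3.2]
grip_width: 0.167
```

>>> arm_command(
  increments=[
    [0, 0, 0, 0, 0, 0, 0],
    [0, 0, 0, 0, 0, 0, 0],
    [0, 0, 0, 0, 0, 0, 0],
    [0, 0, 0, 0, 0, 0, 0],
    [0, 0, 0, 0, 0, 0, 0],
    [0, 0, 0, 0, 0, 0, 0],
  ],
)

```text
clock: 21.23
ee_pos: [0.5516, 0.0982, 0.1067]
orientation: [-180.0, 0.2, 92.2]
contact_force: [-0.0, -8.9, -4.2]
grip_width: 0.166
```

```bash
python3 - <<'E'
from h import *
b,j=shot('scene','s6.png'); s=r.get_state(); print(s['clock'],s['ee_pos'],s['orientation'],s['contact_force'],s['grip_width'])
u,v=map(int,proj(j,[.55,.02,.1]))
cv2.imwrite('pics/s6c.png',cv2.resize(b[v-35:v+35,u-40:u+55],(800,590),interpolation=2))
E
```

```text
21.2833 [0.5516525  0.09814308 0.10668283] [-179.97405003    0.18130478   92.19390472] [-0.2830888 -8.711476  -3.5574869] 0.16155419059449658
```

View pics/s6c.png

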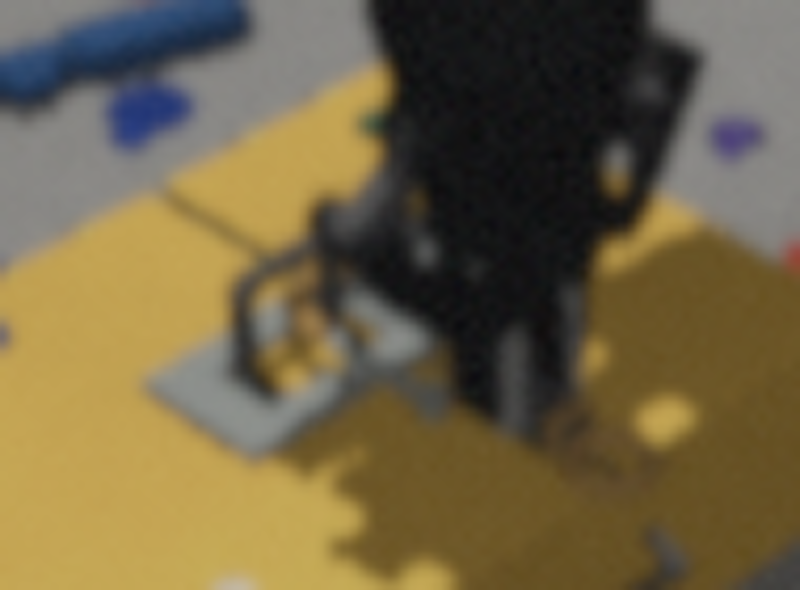

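>>> arm_command(
  increments=[
    [0, 0.4, 0, 0, 0, 0, 0],
    [0, 0, 0, 0, 0, 0, 0],
    [0, 0, 0, 0, 0, 0, 0],
    [0, 0, 0, 0, 0, 0, 0],
  ],
)

```text
clock: 21.62
ee_pos: [0.5516, 0.0982, 0.1067]
orientation: [-180.0, 0.2, 92.2]
contact_force: [0.6, -10.7, -2.4]
grip_width: 0.162
```

>>> arm_command(
  increments=[
    [0, 0, 0, 0, 0, 0, 0],
    [0, 0, 0, 0, 0, 0, 0],
    [0, 0, 0, 0, 0, 0, 0],
    [0, 0, 0, 0, 0, 0, 0],
  ],
)

```text
clock: 21.95
ee_pos: [0.5517, 0.0982, 0.1067]
orientation: [-180.0, 0.2, 92.2]
contact_force: [-0.5, -10.4, -3.2]
grip_width: 0.165
```

>>> arm_command(
  increments=[
    [0, 0, 0, 0, 0, 0, 0],
    [0, 0, 0, 0, 0, 0, 0],
    [0, 0, 0, 0, 0, 0, 0],
    [0, 0, 0, 0, 0, 0, 0],
    [0, 0, 0, 0, 0, 0, 0],
    [0, 0, 0, 0, 0, 0, 0],
    [0, 0, 0, 0, 0, 0, 0],
    [0, 0, 0, 0, 0, 0, 0],
    [0, 0, 0, 0, 0, 0, 0],
    [0, 0, 0, 0, 0, 0, 0],
  ],
)

```text
clock: 22.78
ee_pos: [0.5517, 0.0982, 0.1067]
orientation: [-180.0, 0.2, 92.2]
contact_force: [-0.6, -10.3, -2.8]
grip_width: 0.166
```

>>> arm_command(
  increments=[
    [0, -1.5, 0, 0, 0, 0, 0],
    [0, -1.5, 0, 0, 0, 0, 0],
    [0, -2, 0, 0, 0, 0, 0],
    [0, 0, 0, 2, 0, 0, 0],
    [0, 0, 0, 2, 0, 0, 0],
    [0, 0, 0, 2, 0, 0, 0],
    [0, 0, 0, 0.8, 0, 0, 0],
    [0, 0, 0, 0, 0, 0, 0],
    [0, 0, 0, 0, 0, 0, 0],
  ],
)

```text
clock: 23.53
ee_pos: [0.5517, 0.096, 0.1001]
orientation: [180.0, -0.0, 92.1]
contact_force: [-1.4, 0.0, -0.3]
grip_width: 0.161
```

>>> arm_command(
  increments=[
    [22, 0, 0, 0, 0, 0, 0],
    [28, 0, 0, 0, 0, 0, 0],
    [35, 0, 0, 0, 0, 0, 0],
    [45, 0, 0, 0, 0, 0, 0],
    [60, 0, 0, 0, 0, 0, 0],
    [60, 0, 0, 0, 0, 0, 0],
    [60, 0, 0, 0, 0, 0, 0],
  ],
)

```text
clock: 24.12
ee_pos: [0.5518, 0.0955, 0.1]
orientation: [180.0, 0.0, 92.1]
contact_force: [0.8, 0.0, 1.1]
grip_width: 0.597
```

>>> arm_command(
  increments=[
    [60, 0, 0, -5, 0, 0, 0],
    [60, 0, 0, -10, 0, 0, 0],
    [60, 0, 0, -20, 0, 0, 0],
    [60, 0, 0, -25, 0, 0, 0],
    [60, 0, 0, -25, 0, 0, 0],
    [60, 10, 0, -25, 0, 0, 0],
    [60, 20, 0, -10, 0, 0, 0],
    [60, 20, 0, 0, 0, 0, 0],
    [60, 20, 0, 0, 0, 0, 0],
    [60, 0, 0, 0, 0, 0, 0],
    [60, 0, 0, 0, 0, 0, 0],
  ],
)

```text
clock: 25.03
ee_pos: [0.549, 0.1662, 0.2209]
orientation: [179.9, 0.0, 92.3]
contact_force: [-0.1, -0.5, 0.6]
grip_width: 0.599
```

```bash
python3 - <<'E'
from h import *
s=r.get_state(); print(s['clock'],s['ee_pos'],s['contact_force'],s['grip_width'])
a,i=shot('top','t7.png'); b,j=shot('scene','s7.png'); 
A=cv2.resize(a[135:215,230:330],(400,320),interpolation=2); u,v=map(int,proj(j,[.55,.05,.1])); B=cv2.resize(b[v-40:v+40,u-50:u+50],(400,320),interpolation=2)
w,k=shot('wrist','w7.png'); o=np.hstack([A,B]); W=cv2.resize(w[0:220],(600,258)); o=np.vstack([o,np.hstack([W,np.zeros((258,200,3),np.uint8)])]); cv2.imwrite('pics/f7.png',o)
for P in ([.5527,.0165,.1],[.5517,.096,.1]): print(proj(k,P),proj(i,P))
E
```

```text
25.0333 [0.54897894 0.16621615 0.22091218] [-0.12571864 -0.46918905  0.56438422] 0.5986911829895851
(np.float64(255.07835196721638), np.float64(338.8914467721072)) (np.float64(281.4819998855518), np.float64(168.48946263658473))
(np.float64(257.1198801230942), np.float64(264.0593880654801)) (np.float64(257.49951718404947), np.float64(168.80897403873752))
```

View pics/f7.png

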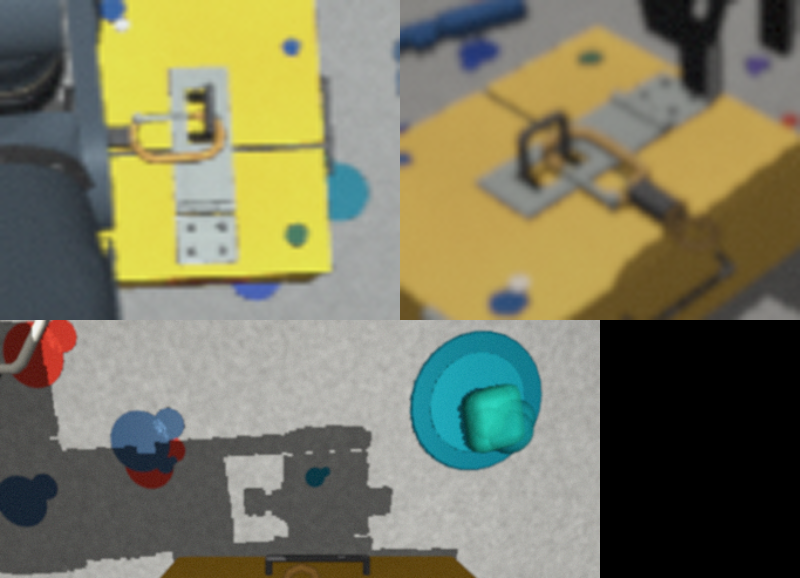

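```bash
python3 -c "
from bench import r
print(r.sign_off())"
```

```text
the job is handed in; nothing more can be done
None
```

The locker is secured: the hasp is folded flat over the staple, and the brass hook is left clipped on the staple's near leg. I handed in at about 25 s of the 72 s allowed; no verdict was reported.

- **Hasp:** I pressed the strap down until the fingertips stopped at 94.4 mm with about 15 N on the strap. The wrist view then showed the strap's end where it should lie when flat.
- **Gate:** I gripped the hook by its barrel and pressed the gate onto the near leg at about 2.5 N. That side force fell to zero as I drew the hook back, which fits the gate snapping shut.
- **Proof pull:** The leg seated where expected. I held about 9 N for 1.5 s, then about 10.4 N for a further 1.2 s. The highest wrist reading was 10.7 N, under the 14 N limit, and the hook did not move under the pull.
- **Release:** I slackened the pull, lowered the hook, opened the fingers and moved well clear.
- **Last pictures:** The top and scene views showed the leg inside the bow, the gate shut and the hook lying flat under the crossbar. The arm never went near the lighter, the casting or the cup, but I did not measure their positions again.

No check failed or disagreed. One brief side-force reading of 5.5 N came up while drawing the hook back and had cleared by the next reading.

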